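Take the finished slate plaque out of the lever vise and stand it to dry

ROBOT

A 6-joint arm with a two-finger parallel gripper is mounted at the origin on the work surface. World frame = base frame: x ahead of the robot, y to its left, z up, the work surface at z = 0. Lengths are in m, angles in rad, forces in N, time in s.
With the tool pointing down it reaches from about 0.4 to 0.825 m from the base axis. Payload 7 kg.
Tool frame: the origin (TCP) lies at the very end of the fingers, on their centre line; the grasp point (between the pads) lies 19 mm behind it (arm.grasp_offset is the distance from the TCP to the grasp point, in m); z points along the fingers, y is the line along which they close (so a half turn about z gives the same grasp; the last joint's range is limited). The gripper opens to 88 mm and grips with 3 to 60 N. Pads are 19 mm wide; open, the fingers measure 130 mm over their backs; the gripper's body (78 mm by 193 mm) begins 47 mm behind the grasp point.
Start: joints at [1.393, 0.359, 0.012, 0, -1.224, -0.288], TCP at [0.303, 0.603, 0.227] pointing down, gripper open.
Joint ranges: [-3.07, 3.07], [-1.43, 2.12], [-1.02, 1.25], [-3.03, 1.67], [-3.05, -0], [-3.03, 3.03]. Speed limits (rad/s): [2.39, 2.39, 3.01, 3.14, 3.14, 3.14].

INTERFACE

Orientations are given as [roll, pitch, yaw] about the fixed x, y, z axes, in that order (R = Rz(yaw) Ry(pitch) Rx(roll)).
In Python, from station import get_state, cams, arm, nets gives the robot as it stands.
- The arm moves only by the shell command python3 -m creep 'ROWS' [FORCE]. ROWS is a JSON object of lists of equal length, an entry for each row: "translation": the shift along the world's x, y, z in mm, a list of three; "spin": the turn about the world's z in rad; "gripper": the opening, from 0 (shut) to 1 (fully open). In form: {"translation": [[dx, dy, dz], ...], "spin": [spin, ...], "gripper": [gripper, ...]}. A call has 1 to 8 rows; each row shifts and turns the commanded pose from where the row before left it; what a row does not reach is not made up. A row lasts 1/10 s, in which the tool goes at most 50 mm and 8.59 degrees, less where a joint would pass 70% of its speed; a pose out of reach is approached as far as the arm can. A call is refused whole if a number of a shift passes 50 or a number of a turn 0.15, either way. A call with a gripper value outside its range is refused whole. The fingers move at their own pace and stop on an object; FORCE is the grip in N (left out, the last holds). Time passes only in rows, so rows that do not move let the fingers close. It gives the time, the measured TCP pose, the force, the opening and the grip force at its end, in the units of the state.
- get_state(): the state, without advancing time (a new reading comes with each control period).
- cams.grab_frame(name): name is "scene" or "top"; returns a dict with "img" (480x640x3 uint8, red, green, blue), "mtx" (3x3 intrinsics, pixels), "R" (3x3) and "t" (3): a world point X has camera coordinates R X + t. Camera axes: x right, y down, z forward; pixel columns grow to the right and rows downward; lengths in m; the calibration is good to about 2 mm. A picture is of the moment at which its call begins. There is no depth.
- arm.job_done(): hands the job in; it is judged then, once.
Trained networks look in the newest picture that a camera, given by its name, has taken for a name from the list of things; names that differ only in an ending like _2 or _b are one class to them, and where a whole thing is asked for, a point or a joint stands for the part that bears it (a point fixed in the world has none). Each returns a list of dicts, best first, with "confidence" (0 to 1); they miss things now and then, are a little off and sometimes report something else, mostly with a low value. They report only what shows in the picture. A call takes as long as a camera call. They do not tell look-alikes from the thing itself.
- nets.search_frame(camera, label): "centre" ([x, y, z] in m, in world coordinates, good to about 4 mm: the middle of the surface that is visible of it).
- nets.pinpoint(camera, label): "centre" ([x, y, z] in m, in world coordinates, good to about 4 mm: a listed point, or the origin of a listed thing).
The state is a dict: "t": time; "q": joint angles; "qd": joint speeds; "joint_efforts": joint torques, N m; "eef_pos": TCP position; "ee_rot": TCP orientation; "force": force on the tool from outside, world axes, zero at the start; "moment": the same for the moment, N m; "width": finger opening in m; "gripper_force": force on a finger pad.
Only numpy, scipy, OpenCV 4.12 (cv2) and the standard library are available. Lean on these libraries where they do the work, as an engineer would, in place of code of your own. Each camera call takes 0.05 s, during which the arm holds its last target. There are 200 camera calls.

TASK

Throw the vise's ball-ended lever right over to open the jaw, then lift the finished slate plaque up out of the vise and lean it back against the two uprights of the empty stand: bottom edge down behind the front lip, drilled edge still at the top, squarely in the middle; slate chips, so do not drop it in: keep hold until its foot is gently down on the stand. Leave the vise open, and do not disturb the plaque in the other stand or the chisels, brush and rubbing stone lying about.

Things in the scene. Friction and masses are not known exactly. Their poses are not given: they have to be found in the camera images.
- vise: Cast-iron lever vise, fixed, 250 x 120 mm base. Origin on the bench under the slate's middle; x from sliding to fixed jaw, y along the jaws, z up. Slate stands on the bed, z = 35 mm. Jaws 100 mm wide, tops z = 90. Fixed jaw x = 6 to 46 (its rib to 78); sliding jaw, closed, x = -62 to -6; behind it a housing x = -129 to -85, 75 high. Lever shaft on the -y side, x = -105, z = 42.
- jaw (a joint): Travel of the sliding jaw in m: 0 = closed on the slate, grows along the vise's -x, 0.0108 = fully open. Geared to the lever: 9 mm per rad. Open, the jaw faces are 23 mm apart, so the 12 mm slate between them may stay upright or lean up to about 0.2 rad either way.
- lever (a joint): Vise lever in rad, swinging in the vise's x-z plane. 0 = closed, leaning 0.6 rad from upright towards the jaws (vise +x); 0.6 = upright; 1.2 = fully open, leaning 0.6 rad away from the jaws (vise -x). Its own weight holds it closed, and carries it on to open once past upright. About 2 N on the ball moves it.
- lever_knob (a point): Centre of the steel ball, 36 mm diameter, on the end of the lever (12 mm round bar), 120 mm from the pivot at vise x = -105, y = -100, z = 42 mm. Closed, the ball is at vise x = -37, y = -100, z = 141 mm. Fingers fit behind it, on its jaw side: at y = -100 nothing else stands there above z = 20.
- slate: The finished plaque: dark slate slab 12 mm thick (x), 140 long (y), 130 tall (z), about 0.6 kg, standing on its long edge in the vise, upper 75 mm above the jaws, axes parallel to the vise's. Two 8 mm screw holes near the top corners (106 mm up, 52 mm off the middle). The top 6 mm is thinned to 7 mm. Origin: middle of the bottom edge; z up to the top edge. Up to 8 mm off the jaws' middle in y.
- slate_top (a point): Middle of the top edge of the plaque, 130 mm above its origin.
- stand: The empty timber stand, fixed, 130 mm deep (x = -60 to 70), 150 wide. Origin on the bench under its middle; x to its back, y along it, z up. Board top z = 18. Front lip: rear face x = -42, top z = 32. Two uprights 22 mm wide at y = +-55 lean back (to +x) 0.26 rad; their front faces start at x = -20 on the board and run 105 mm up the slope; between them is free for fingers above z = 46.
- stand_seat (a point): On the empty stand: where the plaque's origin (middle of its bottom edge) lies when it leans flush on the uprights, at stand x = -26, y = 0, z = 20 mm; the plaque's z axis then leans 0.26 rad from vertical towards the stand's +x. In front of the foot there are 10 mm of play to the lip.
- full_stand: A second stand, same shape and axes, already holding a finished plaque. Fixed.
- done_slate: The plaque already leaning in the other stand: same shape, size and axes as the one in the vise. Leave it alone.
- wide_chisel: Bystander: steel splitting chisel, 200 mm long, 50 mm blade, lying just behind the vise and stands.
- narrow_chisel: Bystander: steel chisel, 185 mm long, 25 mm blade, lying just behind the vise and stands.
- rubbing_stone: Bystander: grey rubbing stone 150 x 50 x 25 mm, lying at the left.
- brush: Bystander: hand brush lying at the right.
Mind the look-alikes: they are no part of the job. Leave any red look-alike of the slate alone.

How it is judged:
By the outcome, as a careful person would: the job done as asked, in the order asked, and still so for the second after the job is handed in, with the robot touching nothing.
It also fails if it takes over 54 s, if anything falls off the work surface, if the arm or the gripper's body presses on something with over 40 N, if the wrist force passes 120 N, or if a joint passes its speed limit or range.

## Working session

There is one attempt and no reset: what is moved stays moved. The work goes in short steps, Python scripts to look and compute and a shell command to move; the robot and the scene stay as the last step left them, time stands still between calls to the robot, and variables do not carry over. Pictures are saved under pics/ and viewed, at most 10 in all, crops included, and the job is handed in when it is done.

```bash
ls; mkdir -p pics
python3 - <<'E'
from station import get_state,cams,nets
import cv2
for c in ("scene","top"):
    f=cams.grab_frame(c); cv2.imwrite(f"pics/{c}0.png",f["img"][:,:,::-1])
    P=lambda X:(f["mtx"]@(f["R"]@X+f["t"]))
    for n in ["vise","lever_knob","slate","slate_top","stand","stand_seat","full_stand","done_slate","wide_chisel","narrow_chisel","rubbing_stone","brush"]:
        for d in nets.pinpoint(c,n):
            import numpy as np
            p=P(np.array(d["centre"])); print(c,n,np.round(d["centre"],3),round(d["confidence"],2),np.round(p[:2]/p[2]))
s=get_state(); print(s["t"],s["eef_pos"],s["ee_rot"],s["width"])
E
```

```text
pics
scene vise [0.57  0.268 0.002] 0.61 [378. 229.]
scene lever_knob [0.544 0.16  0.143] 0.79 [355. 214.]
scene lever_knob [ 0.551 -0.48   0.004] 0.67 [197. 404.]
scene slate [ 0.361 -0.016 -0.004] 0.9 [270. 252.]
scene slate [ 0.3    0.345 -0.003] 0.84 [327. 182.]
scene slate [0.57  0.258 0.034] 0.81 [378. 224.]
scene slate_top [ 0.368 -0.016  0.136] 0.97 [268. 221.]
scene slate_top [0.298 0.345 0.131] 0.6 [327. 151.]
scene slate_top [0.57  0.257 0.168] 0.58 [382. 193.]
scene stand [ 0.588 -0.016 -0.001] 0.77 [328. 289.]
scene stand [0.567 0.26  0.035] 0.66 [377. 223.]
scene stand_seat [ 0.564 -0.011  0.02 ] 0.74 [323. 280.]
scene full_stand [ 0.548 -0.304  0.001] 0.74 [248. 352.]
scene done_slate [ 0.526 -0.296  0.016] 0.75 [243. 342.]
scene wide_chisel [ 0.77   0.143 -0.   ] 0.81 [412. 287.]
scene narrow_chisel [ 0.762 -0.155  0.004] 0.75 [349. 358.]
scene rubbing_stone [ 0.552  0.485 -0.001] 0.62 [409. 192.]
scene brush [ 0.562 -0.014  0.02 ] 0.15 [322. 280.]
top vise [0.565 0.264 0.003] 0.69 [231. 233.]
top lever_knob [0.539 0.161 0.144] 0.56 [259. 231.]
top slate [ 0.364 -0.01
[... 298 characters left out ...]
 0.583 -0.022  0.   ] 0.76 [324. 226.]
top stand_seat [ 0.557 -0.014  0.016] 0.77 [322. 233.]
top full_stand [ 0.554 -0.303 -0.003] 0.63 [415. 235.]
top done_slate [ 0.529 -0.298  0.021] 0.56 [415. 241.]
top wide_chisel [ 0.771  0.148 -0.   ] 0.94 [270. 168.]
top wide_chisel [0.569 0.262 0.001] 0.33 [232. 231.]
top narrow_chisel [ 0.762 -0.148  0.   ] 0.57 [363. 170.]
top narrow_chisel [ 0.555 -0.473  0.   ] 0.45 [471. 234.]
top narrow_chisel [0.565 0.257 0.168] 0.16 [223. 221.]
top rubbing_stone [ 0.55   0.481 -0.003] 0.66 [161. 238.]
top brush [ 0.555 -0.475 -0.   ] 0.81 [471. 234.]
1.3 [0.30315975 0.60306653 0.22655703] [ 3.14158377e+00 -1.00591001e-06 -4.65771158e-01] 0.08764453150698652
```

View pictures.

View pics/scene0.png

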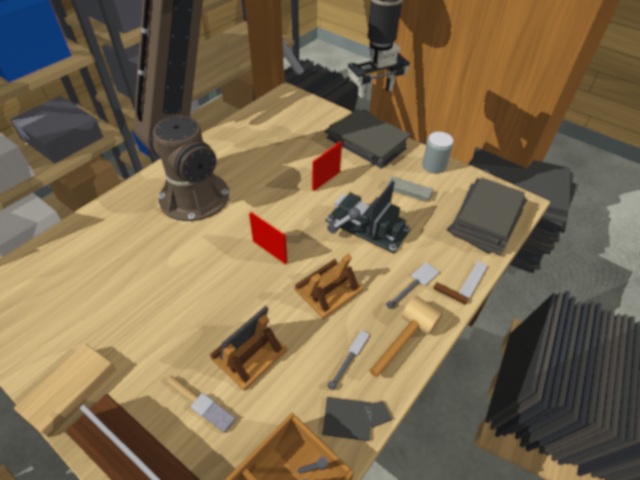

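View pics/top0.png

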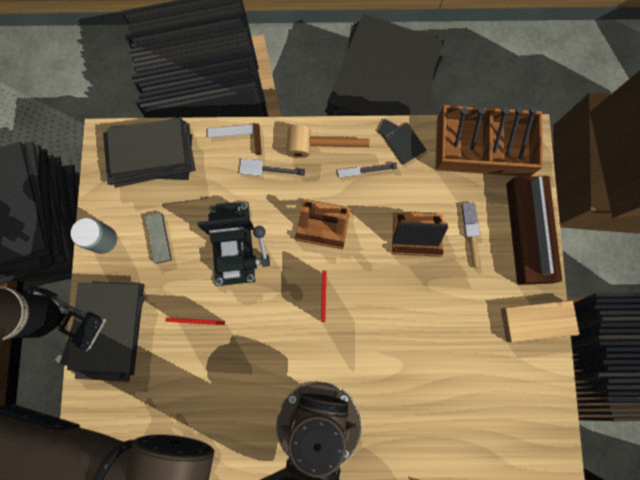

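Slate candidates in the scene picture are red (268,238), red (327,166), dark in the full stand (243,335) and dark in the vise (381,208). The one in the vise, next to the lever, matches the description. The empty stand is at (328,288). Next I'll fit the yaws with a wireframe and check the result in one crop.

```bash
cat > fit.py <<'E'
import numpy as np, cv2
from scipy.optimize import differential_evolution
from station import cams
def frames(): return [cams.grab_frame(c) for c in ("scene","top")]
def proj(f,X):
    p=(np.asarray(X)@f["R"].T+f["t"])@f["mtx"].T; return p[:,:2]/p[:,2:]
def box(x0,x1,y0,y1,z0,z1):
    c=np.array([[x,y,z] for x in(x0,x1) for y in(y0,y1) for z in(z0,z1)])/1000
    return [(c[i],c[j]) for i in range(8) for j in range(i+1,8) if bin(i^j).count("1")==1]
def up(y):  # upright front face
    s,c=np.sin(.26),np.cos(.26); a=lambda yy,l:np.array([-20+l*s,yy,18+l*c])/1000
    q=[a(y-11,0),a(y-11,105),a(y+11,105),a(y+11,0)]; return [(q[i],q[i+1]) for i in range(3)]
def tf(L,p,n=40):
    s,c=np.sin(p[2]),np.cos(p[2]); R=np.array([[c,-s,0],[s,c,0],[0,0,1]])
    t=np.linspace(0,1,n)[:,None]
    return [(a*(1-t)+b*t)@R.T+[p[0],p[1],0] for a,b in L]
def fit(L,p0,fr,d=(.015,.015,.2)):
    G=[]
    for f in fr:
        g=cv2.GaussianBlur(cv2.cvtColor(f["img"],cv2.COLOR_RGB2GRAY).astype(np.float32),(0,0),1.)
        gx,gy=cv2.Sobel(g,-1,1,0),cv2.Sobel(g,-1,0,1); G.append((gx,gy))
    def cost(p):
        s=0
        for f,(gx,gy) in zip(fr,G):
            for l in tf(L,p):
                u=proj(f,l).astype(np.float32); e=u[-1]-u[0]; k=np.linalg.norm(e); e/=k+1e-6
                a=cv2.remap(gx,u[:,0],u[:,1],1).ravel(); b=cv2.remap(gy,u[:,0],u[:,1],1).ravel()
                s-=np.minimum(abs(-e[1]*a+e[0]*b),120).mean()*k
        return s
    r=differential_evolution(cost,[(a-b,a+b) for a,b in zip(p0,d)],seed=1,maxiter=60,popsize=12); return r.x,r.fun
def draw(f,Ls,name,win,k):
    x0,y0,w,h=win; im=cv2.resize(f["img"][y0:y0+h,x0:x0+w,::-1],None,fx=k,fy=k,interpolation=cv2.INTER_CUBIC)
    for L,p,col in Ls:
        for l in tf(L,p):
            u=((proj(f,l)-[x0,y0]+.5)*k).astype(np.int32); cv2.polylines(im,[u],False,col,1)
    return im
slate=lambda z=35:box(-6,6,-70,70,90,z+130)[0:]
stand=box(-60,70,-75,75,0,18)+up(55)+up(-55)
E
python3 - <<'E'
from fit import *
fr=frames()
a,fa=fit(slate(),[.568,.257,.11],fr); b,fb=fit(stand,[.585,-.018,-.2],fr)
print("slate",a.round(4),fa,"stand",b.round(4),fb)
for i in (0,1):
    r,_=fit(slate(),[.568,.257,.11],fr[i:i+1]); q,_=fit(stand,[.585,-.018,-.2],fr[i:i+1]); print(i,r.round(4),q.round(4))
Ls=[(slate(),a,(0,255,255)),(stand,b,(0,255,0))]
im=np.hstack([draw(fr[0],Ls,"",(280,170,140,150),2.85),draw(fr[1],Ls,"",(195,180,160,120),2.5).copy()[:0] if 0 else cv2.copyMakeBorder(draw(fr[1],Ls,"",(200,190,160,110),2.5),0,0,0,0,0) if 0 else cv2.resize(draw(fr[1],Ls,"",(200,190,160,110),4),(400,427))])
print(im.shape); cv2.imwrite("pics/fit1.png",im)
E
```

```text
slate [0.5668 0.2572 0.0732] -31339.113 stand [ 0.587  -0.0165 -0.2146] -68918.4
0 [ 0.5691  0.2456 -0.0566] [ 0.5956 -0.0035 -0.1869]
1 [0.5552 0.2536 0.0949] [ 0.5868 -0.0166 -0.2111]Traceback (most recent call last):
  File "<stdin>", line 8, in <module>
    return _nx.concatenate(arrs, 1, dtype=dtype, casting=casting)
           ~~~~~~~~~~~~~~~^^^^^^^^^^^^^^^^^^^^^^^^^^^^^^^^^^^^^^^
ValueError: all the input array dimensions except for the concatenation axis must match exactly, but along dimension 0, the array at index 0 has size 428 and the array at index 1 has size 427
```

```bash
cat >> fit.py <<'E'
vise=box(6,46,-50,50,40,90)+box(-62,-6,-50,50,40,90)+box(-6,6,-70,70,90,165)
E
python3 - <<'E'
from fit import *
fr=frames()
a,fa=fit(vise,[.568,.263,.09],fr,(.01,.012,.12)); t,_=fit(vise,[.568,.263,.09],fr[1:],(.01,.012,.12)); b=[.587,-.0165,-.2146]
print(a.round(4),t.round(4))
Ls=[(vise,a,(0,255,255)),(stand,b,(0,255,0))]
A=cv2.resize(draw(fr[0],Ls,"",(280,170,140,150),4),(400,428));B=cv2.resize(draw(fr[1],Ls,"",(200,195,160,100),4),(400,250))
B=cv2.copyMakeBorder(draw(fr[1],Ls[:1],"",(200,190,75,110),5),0,428-428,0,0,0) if 0 else draw(fr[1],Ls[:1],"",(205,190,66,107),4)
C=draw(fr[1],[],"",(205,190,33,107),4)
im=np.hstack([A,B,C]); cv2.imwrite("pics/fit1.png",im)
E
```

```text
[0.5665 0.2633 0.102 ] [0.558  0.251  0.1724]
```

View pics/fit1.png

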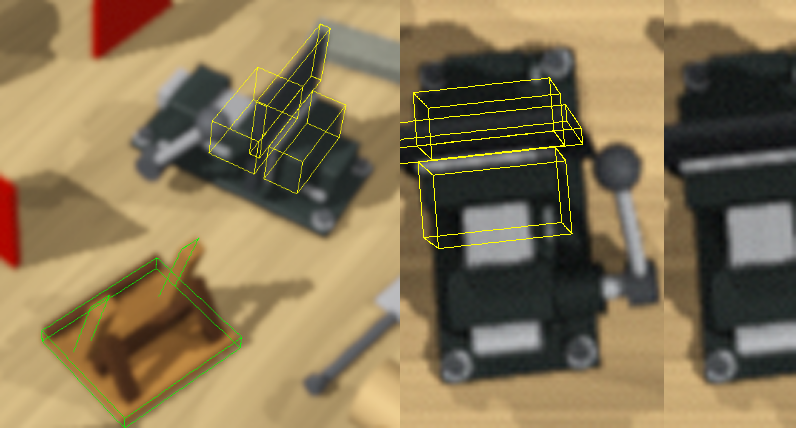

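The crop shows the dark slate in the vise with the lever beside it, so the choice holds, and the yellow wireframe fits at yaw 0.10. I'm less sure about the stand's uprights, so I'll look closer.

Run:
```python
from fit import *
fr=frames(); b=[.587,-.0165,-.2146]
S=[(stand,b,(0,255,0))]
k=5
im=np.vstack([np.hstack([draw(fr[0],L,"",(290,245,78,55),k),draw(fr[1],L,"",(290,192,64,55),k)]) for L in ([],S)])
cv2.imwrite("pics/st.png",im);print(im.shape)
```

```text
(550, 710, 3)
```

View pics/st.png

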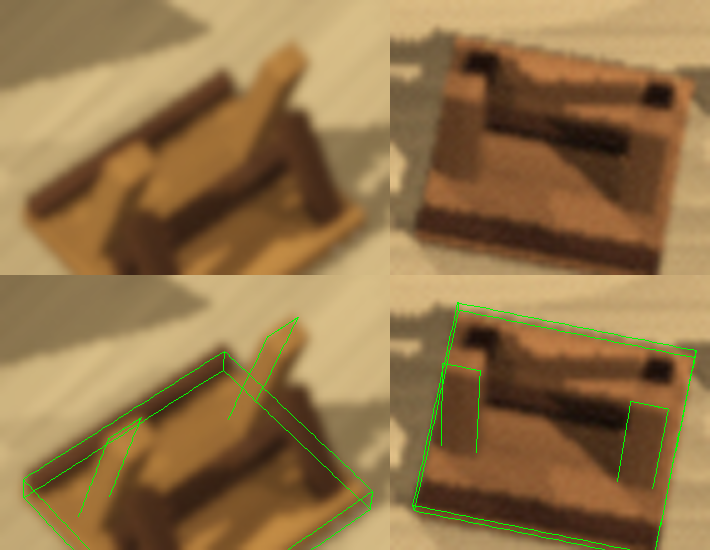

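The stand wireframe fits in the top view: lip at row 500 and uprights at columns 460 and 645. It's about 1 px off in the scene view, and both networks agree with it. Poses: vise (0.5665, 0.264, yaw 0.10), stand (0.587, -0.0165, yaw -0.215). Now moving to the jaw side of the ball.

```bash
python3 -m creep '{"translation":[[18,-27,0],[18,-27,0],[18,-27,0],[18,-27,0],[18,-27,0],[18,-27,0],[18,-27,0],[18,-27,0]],"spin":[-0.063,-0.063,-0.063,-0.063,-0.063,-0.063,-0.063,-0.063],"gripper":[0,0,0,0,0,0,0,0]}' 20
python3 -m creep '{"translation":[[18,-28,0],[18,-28,0],[18,-28,0],[18,-28,0],[18,-28,0],[18,-28,0],[18,-27,0],[18,-27,0]],"spin":[-0.063,-0.063,-0.063,-0.063,-0.063,-0.063,-0.063,-0.063],"gripper":[0,0,0,0,0,0,0,0]}'
```

```text
t: 2.4
eef_pos: [0.4478, 0.3859, 0.2268]
ee_rot: [-3.141, 0.0, -0.972]
force: [0.9, 0.4, -0.9]
width: 0.0292
gripper_force: 0.0
t: 3.2
eef_pos: [0.5918, 0.1639, 0.2268]
ee_rot: [-3.141, 0.0, -1.476]
force: [-0.3, 1.0, 0.8]
width: 0.0006
gripper_force: 0.0
```

```bash
python3 -m creep '{"translation":[[0,2,-25],[0,0,-25],[0,0,-25],[0,0,-27]],"spin":[0,0,0,0],"gripper":[0,0,0,0]}'
python3 -m creep '{"translation":[[-15,-1.5,0],[-15,-1.5,0],[-15,-1.5,0],[-15,-1.5,0],[-15,-1.5,0],[-10,-1,0]],"spin":[0,0,0,0,0,0],"gripper":[0,0,0,0,0,0]}'
```

```text
t: 3.6
eef_pos: [0.5915, 0.1669, 0.1241]
ee_rot: [-3.141, 0.0, -1.474]
force: [-0.1, 0.3, 0.6]
width: 0.0008
gripper_force: 0.0
t: 4.2
eef_pos: [0.5057, 0.1586, 0.1251]
ee_rot: [-3.141, 0.001, -1.474]
force: [0.2, -0.5, 0.5]
width: 0.0006
gripper_force: 0.3
```

```bash
python3 -m creep '{"translation":[[-10,-1,0],[-10,-1,0],[-10,-1,0],[-10,-1,0],[-10,-1,0],[-8,-1,0],[0,0,0],[0,0,0]],"spin":[0,0,0,0,0,0,0,0],"gripper":[0,0,0,0,0,0,0,0]}'
python3 - <<'E'
from fit import *
from station import nets
fr=frames()
for c in("scene","top"):
  for n in("lever_knob","slate_top"):
    for d in nets.pinpoint(c,n): print(c,n,np.round(d["centre"],3),round(d["confidence"],2))
im=np.hstack([draw(fr[0],[],"",(310,150,110,110),3.6),draw(fr[1],[],"",(200,180,110,110),3.6)]);cv2.imwrite("pics/lev.png",im)
E
```

```text
t: 5.0
eef_pos: [0.4483, 0.1528, 0.1248]
ee_rot: [-3.141, 0.0, -1.473]
force: [-0.7, 0.9, 0.3]
width: 0.0007
gripper_force: 0.0
scene lever_knob [0.41  0.144 0.143] 0.79
scene slate_top [ 0.367 -0.017  0.134] 0.98
scene slate_top [0.567 0.261 0.166] 0.87
top lever_knob [0.403 0.148 0.139] 0.67
top slate_top [ 0.528 -0.296  0.024] 0.75
top slate_top [0.569 0.26  0.168] 0.49
top slate_top [ 0.365 -0.02   0.129] 0.48
top slate_top [ 0.557 -0.472  0.002] 0.15
```

View pics/lev.png

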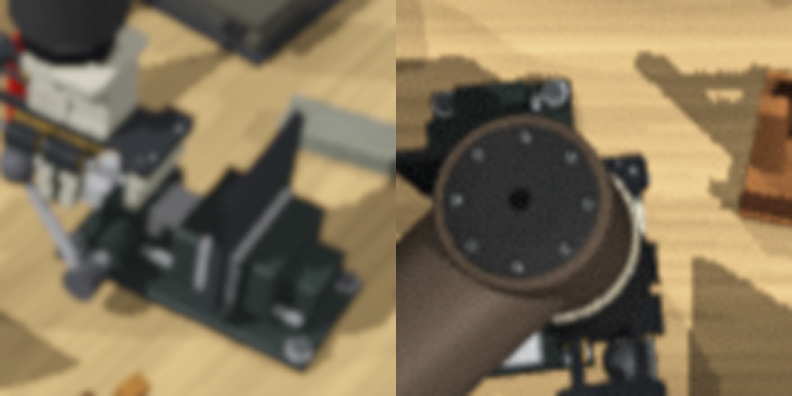

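The crops show the lever thrown over (ball around (15,165)) and the slate upright (top around (297,110)). The networks put the ball at vise x about -172 and the slate top at (0.568, 0.259). Next: go over the slate and straddle it.

```bash
python3 -m creep '{"translation":[[0,0,30],[0,0,30],[0,0,30],[24,21,0],[24,21,0],[24,21,0],[24,21,0],[23.5,22,0]],"spin":[0,0,0,0,0,0,0,0],"gripper":[0,0,0,1,1,1,1,1]}'
python3 -m creep '{"translation":[[0,0,0],[0,0,0],[0,0,-25],[0,0,-25],[0,0,-25],[0,0,-17],[0,0,-11],[0,0,0]],"spin":[0,0,0,0,0,0,0,0],"gripper":[1,1,1,1,1,1,1,1]}'
```

```text
t: 6.1
eef_pos: [0.5688, 0.2592, 0.2142]
ee_rot: [3.141, -0.0, -1.474]
force: [0.2, 0.2, 0.4]
width: 0.0352
gripper_force: 0.0
t: 6.9
eef_pos: [0.5667, 0.2576, 0.1104]
ee_rot: [3.14, -0.001, -1.474]
force: [-0.4, 0.5, 0.7]
width: 0.0872
gripper_force: 0.0
```

```bash
python3 -m creep '{"translation":[[0,0,0],[0,0,0],[0,0,0],[0,0,0],[0,0,0],[0,0,0],[0,0,0],[0,0,0]],"spin":[0,0,0,0,0,0,0,0],"gripper":[0.4,0.3,0.2,0.1,0.05,0,0,0]}' 30
python3 -m creep '{"translation":[[0,0,0],[0,0,0]],"spin":[0,0],"gripper":[0,0]}'
```

```text
t: 7.7
eef_pos: [0.5677, 0.2586, 0.1115]
ee_rot: [3.142, -0.0, -1.474]
force: [-0.1, -0.5, 0.5]
width: 0.0296
gripper_force: 0.0
t: 7.9
eef_pos: [0.5677, 0.2586, 0.1115]
ee_rot: [-3.142, -0.0, -1.474]
force: [-0.8, -0.5, 0.3]
width: 0.013
gripper_force: 0.1
```

```bash
python3 -m creep '{"translation":[[0,0,0],[0,0,0],[0,0,0],[0,0,3],[0,0,5],[0,0,7]],"spin":[0,0,0,0,0,0],"gripper":[0,0,0,0,0,0]}'
```

```text
t: 8.5
eef_pos: [0.5672, 0.2582, 0.1263]
ee_rot: [3.14, -0.001, -1.474]
force: [0.2, 0.0, -4.9]
width: 0.0118
gripper_force: 30.0
```

```bash
python3 -m creep '{"translation":[[0,0,10],[0,0,13],[0,0,15],[0,0,15],[0,0,15],[0,0,14],[0,0,10],[0,0,4]],"spin":[0,0,0,0,0,0,0,0],"gripper":[0,0,0,0,0,0,0,0]}'
python3 -m creep '{"translation":[[0,-8,0],[0,-14,0],[0,-20,0],[0,-22,0],[-2,-22,0],[-2,-22,0],[-2,-22,0],[-2,-22,0]],"spin":[0,-0.02,-0.03,-0.03,-0.03,-0.03,-0.03,-0.03],"gripper":[0,0,0,0,0,0,0,0]}'
python3 -m creep '{"translation":[[-2,-22,0],[0,-22,0],[0,-22,0],[0,-20,0],[0,-14,0],[0,-10,0],[0,-5,0],[0,0,0]],"spin":[-0.03,-0.03,-0.03,-0.022,0,0,0,0],"gripper":[0,0,0,0,0,0,0,0]}'
python3 - <<'E'
from fit import *
from station import get_state,nets
fr=frames(); s=get_state(); p=s["eef_pos"]; y=s["ee_rot"][2]+np.pi/2; z=1000*(p[2]-.0765); print(p,y,z)
for c in("scene","top"):
  for n in("slate_top","slate"):
    for d in nets.pinpoint(c,n): print(c,n,np.round(d["centre"],3),round(d["confidence"],2))
L=box(-6,6,-70,70,z,z+130)
a,_=fit(L,[p[0],p[1],y],fr[:1],(.006,.015,.04)); print(a)
im=np.hstack([draw(fr[0],l,"",(270,190,100,130),4) for l in ([],[(L,[p[0],p[1],y],(0,255,0))])]); cv2.imwrite("pics/held.png",im)
E
```

```text
t: 9.3
eef_pos: [0.5681, 0.2588, 0.2243]
ee_rot: [-3.14, 0.001, -1.474]
force: [0.1, -0.7, -5.4]
width: 0.0119
gripper_force: 30.0
t: 10.1
eef_pos: [0.559, 0.104, 0.2224]
ee_rot: [3.141, -0.0, -1.677]
force: [0.1, -0.5, -4.7]
width: 0.012
gripper_force: 30.0
t: 10.9
eef_pos: [0.5576, -0.009, 0.2225]
ee_rot: [3.142, -0.0, -1.786]
force: [0.9, 0.4, -4.4]
width: 0.0118
gripper_force: 30.0
[ 0.55774209 -0.00811255  0.22252598] -0.2148276512395897 146.02597560735515
scene slate_top [ 0.559 -0.008  0.276] 0.72
scene slate_top [ 0.37  -0.016  0.132] 0.69
scene slate [ 0.557 -0.009  0.145] 0.89
scene slate [ 0.362 -0.016 -0.003] 0.74
top slate_top [ 0.368 -0.019  0.129] 0.78
top slate_top [0.298 0.346 0.128] 0.69
top slate_top [0.406 0.146 0.138] 0.45
top slate_top [0.769 0.147 0.003] 0.38
top slate [0.296 0.348 0.   ] 0.71
top slate [ 0.364 -0.015 -0.   ] 0.68
top slate [ 0.558 -0.008  0.146] 0.63
[ 0.56176686 -0.01254892 -0.2547833 ]
```

View pics/held.png

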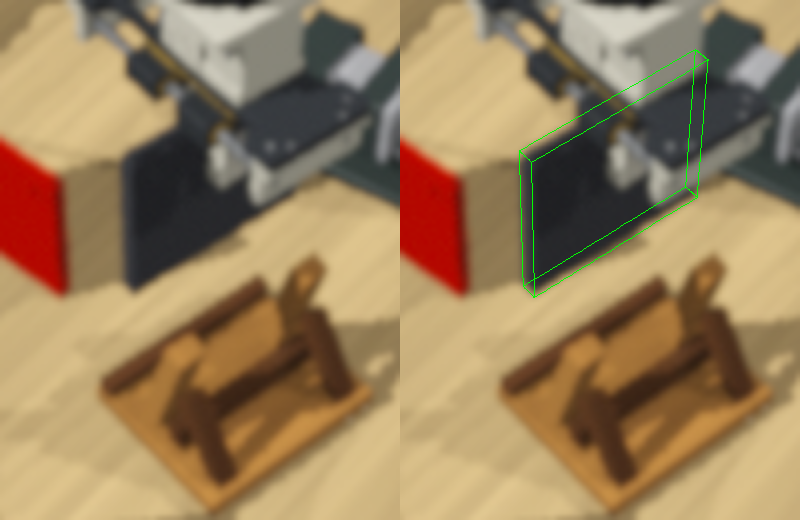

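The held slate is upright and lines up with the green outline at the TCP to within about 1 px (left edge around column 124, stand below). The networks agree it's centred on the TCP. Lowering it now.

```bash
python3 -m creep '{"translation":[[0,-1,-10],[0,0,-16],[0,0,-18],[0,0,-18],[0,0,-16],[0,0,-12],[0,0,-8],[0,0,-2]],"spin":[0,0,0,0,0,0,0,0],"gripper":[0,0,0,0,0,0,0,0]}'
python3 -m creep '{"translation":[[0,0,-5],[0,0,-5],[0,0,-5],[0,0,-4],[0,0,-3],[0,0,-1],[0,0,0],[0,0,0]],"spin":[0,0,0,0,0,0,0,0],"gripper":[0,0,0,0,0,0,0,0]}'
```

```text
t: 12.0
eef_pos: [0.5572, -0.0095, 0.1215]
ee_rot: [3.14, -0.001, -1.786]
force: [-0.8, -0.5, -5.2]
width: 0.0117
gripper_force: 30.0
t: 12.8
eef_pos: [0.5579, -0.0094, 0.0997]
ee_rot: [-3.141, 0.0, -1.786]
force: [0.3, 0.4, -4.7]
width: 0.0118
gripper_force: 30.0
```

```bash
python3 -m creep '{"translation":[[0,0,-1],[0,0,-1],[0,0,-1],[0,0,-0.5],[0,0,-0.5],[0,0,0],[0,0,0]],"spin":[0,0,0,0,0,0,0],"gripper":[0,0,0,0,0,0,0]}'
```

```text
t: 13.5
eef_pos: [0.5577, -0.0094, 0.0956]
ee_rot: [-3.142, 0.0, -1.786]
force: [-0.6, 0.3, -5.1]
width: 0.0117
gripper_force: 30.0
```

```bash
python3 -m creep '{"translation":[[0,0,-0.5],[0,0,-0.5],[0,0,0]],"spin":[0,0,0],"gripper":[0,0,0]}'
```

```text
t: 13.8
eef_pos: [0.5577, -0.0094, 0.0945]
ee_rot: [-3.142, -0.0, -1.786]
force: [0.4, 0.5, -3.8]
width: 0.0116
gripper_force: 30.0
```

```bash
python3 -m creep '{"translation":[[0,0,-0.5],[0,0,0],[0,0,0]],"spin":[0,0,0],"gripper":[0,0,0]}'
```

```text
t: 14.1
eef_pos: [0.5578, -0.0094, 0.0945]
ee_rot: [-3.141, 0.0, -1.786]
force: [-2.4, 1.0, 3.0]
width: 0.012
gripper_force: 30.0
```

```bash
python3 -m creep '{"translation":[[0,0,-0.5],[0,0,0],[0,0,0]],"spin":[0,0,0],"gripper":[0,0,0]}'
```

```text
t: 14.4
eef_pos: [0.5578, -0.0094, 0.0945]
ee_rot: [-3.141, 0.0, -1.785]
force: [-4.5, 1.7, 7.8]
width: 0.012
gripper_force: 30.0
```

The foot is down with light pressure. I'll ease it off, then slide the foot back against the uprights while still holding.

```bash
python3 -m creep '{"translation":[[0,0,0.7],[0,0,0.6],[1,-0.2,0],[1,-0.2,0],[1,-0.2,0],[0,0,0]],"spin":[0,0,0,0,0,0],"gripper":[0,0,0,0,0,0]}'
```

```text
t: 15.0
eef_pos: [0.56, -0.0101, 0.0945]
ee_rot: [3.14, -0.0, -1.786]
force: [-4.7, 1.4, -0.3]
width: 0.012
gripper_force: 30.0
```

```bash
python3 -m creep '{"translation":[[1,-0.2,0],[0,0,0],[0,0,0]],"spin":[0,0,0],"gripper":[0,0,0]}'
```

```text
t: 15.3
eef_pos: [0.5603, -0.0102, 0.0946]
ee_rot: [3.139, -0.001, -1.786]
force: [-6.6, 3.3, 1.7]
width: 0.012
gripper_force: 30.0
```

```bash
python3 -m creep '{"translation":[[1,-0.2,0],[0,0,0],[0,0,0]],"spin":[0,0,0],"gripper":[0,0,0]}'
```

```text
t: 15.6
eef_pos: [0.5606, -0.0103, 0.0946]
ee_rot: [3.138, -0.001, -1.786]
force: [-9.2, 4.6, 5.1]
width: 0.012
gripper_force: 30.1
```

The foot stopped against the uprights' base: stand x about -27, y about 0, with force building. Next I'll part the fingers a little so they cage the slate, and tilt it back slowly.

```bash
python3 -m creep '{"translation":[[-1,0.2,0],[-1,0.2,0],[0,0,0.5],[0,0,0],[0,0,0]],"spin":[0,0,0,0,0],"gripper":[0,0,0.26,0.26,0.26]}' 10
python3 - <<'E'
from fit import *
fr=frames()
im=np.hstack([draw(fr[0],[],"",(275,205,90,120),4.4),draw(fr[1],[],"",(280,180,90,120),4.4)]);cv2.imwrite("pics/rel.png",im)
E
```

```text
t: 16.1
eef_pos: [0.5618, -0.0099, 0.096]
ee_rot: [-3.14, 0.001, -1.786]
force: [0.2, 0.1, -0.0]
width: 0.0227
gripper_force: 0.0
```

View pics/rel.png

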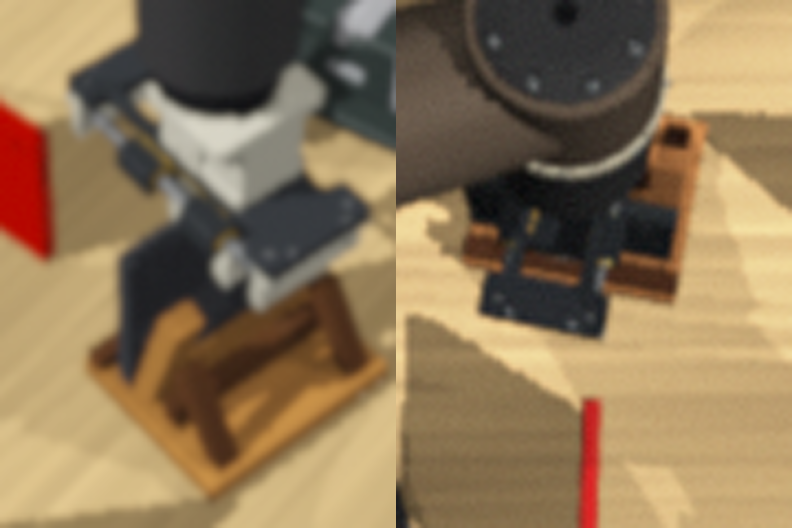

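The slate stands upright with its foot behind the lip (scene crop around (130,370)), with loose fingers on both sides. Tilting it back slowly.

```bash
python3 -m creep '{"translation":[[1.5,-0.3,0],[1.5,-0.3,0],[1.5,-0.3,0],[1.5,-0.3,0],[1.5,-0.3,0],[1.5,-0.3,0],[1.5,-0.3,0],[1.5,-0.3,0]],"spin":[0,0,0,0,0,0,0,0],"gripper":[0.26,0.26,0.26,0.26,0.27,0.27,0.28,0.28]}'
python3 -m creep '{"translation":[[1,-0.2,0],[1,-0.2,0],[1,-0.2,0],[1,-0.2,0],[1,-0.2,0],[1,-0.2,0],[1,-0.2,0],[1,-0.2,0]],"spin":[0,0,0,0,0,0,0,0],"gripper":[0.28,0.29,0.29,0.3,0.3,0.31,0.31,0.32]}'
```

```text
t: 17.0
eef_pos: [0.5728, -0.0125, 0.0953]
ee_rot: [3.142, -0.0, -1.786]
force: [-0.4, 0.5, -1.0]
width: 0.0243
gripper_force: 0.0
t: 17.8
eef_pos: [0.5808, -0.0141, 0.0954]
ee_rot: [-3.142, 0.0, -1.786]
force: [0.6, -0.1, -0.0]
width: 0.0277
gripper_force: 0.1
```

```bash
python3 -m creep '{"translation":[[1,-0.2,0],[1,-0.2,0],[1,-0.2,0],[1,-0.2,0],[1,-0.2,0],[1,-0.2,0],[1,-0.2,0],[0,0,0]],"spin":[0,0,0,0,0,0,0,0],"gripper":[0.33,0.33,0.34,0.34,0.35,0.35,0.35,0.35]}'
python3 - <<'E'
from fit import *
fr=frames()
im=np.hstack([draw(fr[0],[],"",(275,205,90,120),4.4),draw(fr[1],[],"",(280,180,90,120),4.4)]);cv2.imwrite("pics/tilt.png",im)
E
```

```text
t: 18.6
eef_pos: [0.5878, -0.0155, 0.0953]
ee_rot: [3.142, -0.0, -1.786]
force: [0.3, 0.5, 0.2]
width: 0.0309
gripper_force: 0.0
```

View pics/tilt.png

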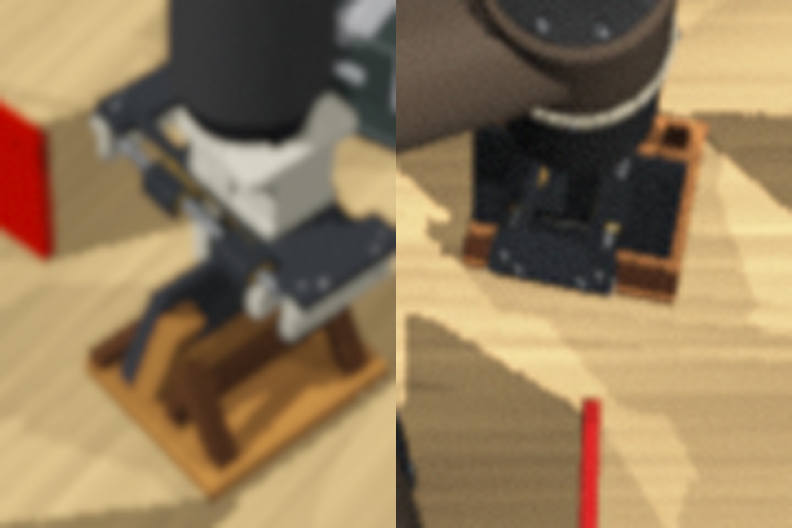

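The slate is tilted back, near the uprights. A few more millimetres until it touches.

```bash
python3 -m creep '{"translation":[[1,-0.2,0],[1,-0.2,0],[1,-0.2,0],[1,-0.2,0],[0,0,0],[0,0,0]],"spin":[0,0,0,0,0,0],"gripper":[0.35,0.35,0.35,0.35,0.35,0.35]}'
```

```text
t: 19.3
eef_pos: [0.5898, -0.0161, 0.0951]
ee_rot: [3.138, -0.001, -1.786]
force: [-7.6, 3.3, 5.3]
width: 0.0307
gripper_force: 4.5
```

```bash
python3 -m creep '{"translation":[[-1,0.2,0],[-1,0.2,0],[-1,0.2,0],[0,0,0],[2,-0.4,0],[2,-0.4,0],[0,0,0],[0,0,0]],"spin":[0,0,0,0,0,0,0,0],"gripper":[0.4,0.45,0.5,0.55,0.6,0.65,0.65,0.65]}'
python3 -m creep '{"translation":[[0,0,5],[0,0,15],[0,0,20],[0,0,20],[0,0,20],[0,0,20],[0,0,20],[0,0,20]],"spin":[0,0,0,0,0,0,0,0],"gripper":[0.65,0.65,0.65,0.65,0.65,0.65,0.65,0.65]}'
python3 -m creep '{"translation":[[-25,0,10],[-30,20,0],[-30,30,0],[-30,30,0],[-20,30,0],[0,30,0],[0,30,0],[0,0,0]],"spin":[0,0,0,0,0,0,0,0],"gripper":[0.65,0.65,0.65,0.65,0.65,0.65,0.65,0.65]}'
python3 - <<'E'
from fit import *
from station import nets
fr=frames()
for c in("scene","top"):
  for n in("slate","slate_top","lever_knob"):
    for d in nets.pinpoint(c,n): print(c,n,np.round(d["centre"],3),round(d["confidence"],2))
s,c=np.sin(.26),np.cos(.26); Ry=np.array([[c,0,s],[0,1,0],[-s,0,c]])
L=[(Ry@a+[-.026,0,.02],Ry@b+[-.026,0,.02]) for a,b in box(-6,6,-70,70,0,130)]
S=[(L,[.587,-.0165,-.2146],(0,255,0))]
im=np.vstack([np.hstack([draw(fr[0],l,"",(275,225,95,75),4),draw(fr[1],l,"",(280,180,95,75),4)]) for l in ([],S)])[:600];cv2.imwrite("pics/end.png",im)
E
```

```text
t: 20.1
eef_pos: [0.5927, -0.0165, 0.0953]
ee_rot: [3.141, -0.0, -1.786]
force: [0.1, -0.2, -0.3]
width: 0.0571
gripper_force: 0.0
t: 20.9
eef_pos: [0.5925, -0.0165, 0.2367]
ee_rot: [-3.141, 0.0, -1.786]
force: [0.2, -0.2, -0.2]
width: 0.0569
gripper_force: 0.0
t: 21.7
eef_pos: [0.4577, 0.1562, 0.246]
ee_rot: [-3.141, 0.001, -1.783]
force: [0.4, -0.3, 0.5]
width: 0.0569
gripper_force: 0.0
scene slate [ 0.563 -0.011  0.018] 0.9
scene slate [0.295 0.347 0.   ] 0.76
scene slate [ 0.363 -0.017 -0.002] 0.74
scene slate_top [0.297 0.343 0.131] 0.66
scene slate_top [ 0.592 -0.016  0.15 ] 0.65
scene slate_top [ 0.366 -0.02   0.13 ] 0.57
scene lever_knob [0.407 0.144 0.14 ] 0.55
scene lever_knob [ 0.772  0.146 -0.004] 0.36
top slate [ 0.365 -0.015  0.001] 0.75
top slate [ 0.563 -0.009  0.021] 0.6
top slate [ 0.296  0.346 -0.002] 0.5
top slate [ 0.551  0.483 -0.002] 0.2
top slate_top [ 0.594 -0.02   0.144] 0.74
top slate_top [ 0.363 -0.016  0.128] 0.72
top lever_knob [0.402 0.147 0.14 ] 0.72
```

View pics/end.png

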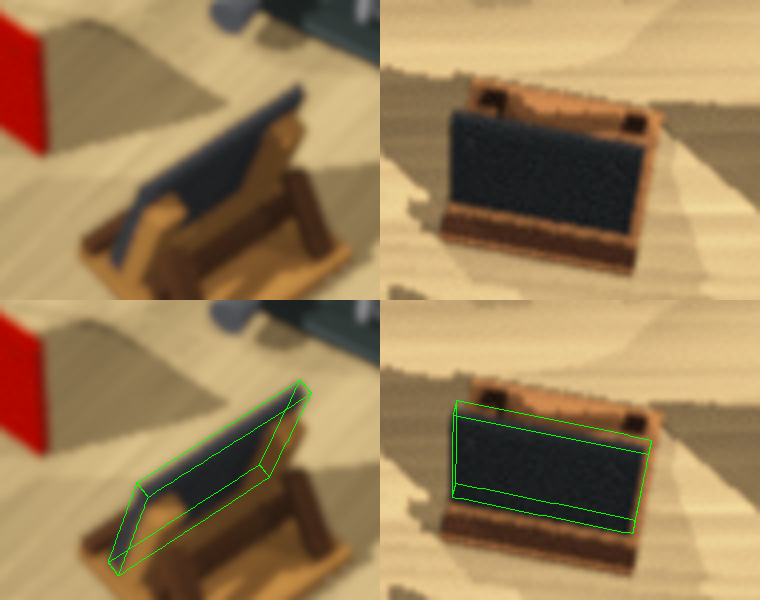

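The plaque leans in the stand, foot behind the lip, within about 1 px of the target outline in both views. The lever is still open and the arm is clear, so I'm handing in.

```bash
python3 -c "
from station import arm;print(arm.job_done())"
```

```text
the job is handed in; nothing more can be done
None
```

I threw the vise lever fully open and left it there; the slate plaque now leans centred against the stand's uprights, foot set down gently behind the lip, and I handed the job in at about 22 s, having touched none of the other items.

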